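Unlock the filter slide, index it at its ball detent and hold it

ROBOT

A 6-joint arm with a two-finger parallel gripper is mounted at the origin on a cart in front of the work surface, level with it; the furniture and walls round the work are solid. World frame = base frame: x ahead of the robot, y to its left, z up, the work surface at z = 0. Lengths are in m, angles in rad, forces in N, time in s.
With the tool pointing down it reaches from about 0.2 to 0.875 m from the base axis. Payload 3.4 kg.
Tool frame: the origin (TCP) lies between the finger pads; the fingertips stand 25 mm ahead of it and the grasp point (between the pads) lies 6 mm ahead of it (r.nose_length is the z of the fingertips in the tool frame, in m); z points along the fingers, y is the line along which they close (so a half turn about z gives the same grasp; the last joint's range is limited). The gripper opens to 94 mm and grips with 3 to 60 N. Pads are 16 mm wide; open, the fingers measure 119 mm over their backs; the gripper's body (75 mm by 177 mm) begins 78 mm behind the grasp point.
Start: joints at [-1.372, 0.276, 1.505, -0, 1.361, -0.121], TCP at [0.181, -0.546, 0.23] pointing down, gripper open.
Joint ranges: [-2.89, 2.89], [-0.75, 2.08], [0.22, 2.7], [-1.18, 4.32], [0.11, 2.71], [-2.7, 2.7]. Speed limits (rad/s): [2.57, 2.57, 3.14, 3.14, 3.14, 3.14].

INTERFACE

Orientations are given as a unit quaternion [w, x, y, z].
In Python, from plant import r, gripper_to, inverse_kinematics, vision, models, telemetry gives the robot as it stands. Calls block until the motion is done:
- r.move_to(position, orientation): joint-space move of the TCP to a pose.
- r.move_l(position, rot=None, vel=0.15, guard=None): straight line of the TCP; rot=None keeps the orientation; vel is the mean speed in m/s. With guard (N) it stops when the force on the tool has changed by that much, and returns True; else False.
- r.movej(angles): joint-space move.
- gripper_to(opening, f_grip=None): finger opening in m; f_grip is the grip in N (None keeps the last); returns when the fingers have stopped.
- r.hold(seconds).
- inverse_kinematics(position, orientation): joint angles nearest the present ones, or None.
- vision.snapshot(name): name is "scene" or "top" or "wrist"; returns the picture (400x640x3 uint8, red, green, blue); there is no depth.
- vision.get_calibration(name): a dict with "fx", "fy", "cx", "cy" (pixels), "D" ([k1, k2, p1, p2, k3] as OpenCV has them; the pictures are not rectified), "position" and "orientation" of the camera in the world. Camera axes: x right, y down, z forward; pixel columns grow to the right and rows downward; lengths in m; the calibration is good to about 2 mm. A picture is of the moment at which its call begins: read the wrist's pose just before it. get_calibration takes no time and is no camera call; for the wrist camera it gives the pose at the moment of the call.
A pose or a line that the arm cannot do raises r.PlanningError and nothing moves.
- r.sign_off(): hands the job in; it is judged then, once.
Trained networks look in the newest picture that a camera, given by its name, has taken for a name from the list of things; names that differ only in an ending like _2 or _b are one class to them, and where a whole thing is asked for, a point or a joint stands for the part that bears it (a point fixed in the world has none). Each returns a list of dicts, best first, with "score" (0 to 1); they miss things now and then, are a little off and sometimes report something else, mostly with a low value. They report only what shows in the picture. A call takes as long as a camera call.
- models.boxes_of(thing, camera): "at" ([x, y, z] in m, in world coordinates, good to about 4 mm: the middle of the surface that is visible of it).
- models.regions_of(thing, camera): "pixels" (400x640 bool, what is visible of it).
- models.mark_of(thing, camera): "at" ([x, y, z] in m, in world coordinates, good to about 4 mm: a listed point, or the origin of a listed thing).
Readings, each from a call of its own:
- telemetry.current_t(): time.
- telemetry.current_joints(): joint angles.
- telemetry.current_dq(): joint speeds.
- telemetry.current_joint_efforts(): joint torques, N m.
- telemetry.current_ee_pos(): TCP position.
- telemetry.current_tool_rot(): TCP orientation.
- telemetry.current_wrist_force(): force on the tool from outside, world axes, zero at the start.
- telemetry.current_torque(): the same for the moment, N m.
- telemetry.current_opening(): finger opening in m.
- telemetry.current_finger_force(): force on a finger pad.
Only numpy, scipy, OpenCV 4.12 (cv2) and the standard library are available. Lean on these libraries where they do the work, as an engineer would, in place of code of your own. Each camera call takes 0.05 s, during which the arm holds its last target. There are 200 camera calls.

TASK

Swing the lock lever of the filter-slide bench fully open, then take the slide's upright tab between the fingers and slide it towards the detector housing until the spring ball of the plunger drops into the notch in the slide's edge. Finish holding it there: keep the tab pinched between both fingers with the ball seated in the notch, and do not let go. Leave the beaker, the dropper bottle and the vial where they stand.

Things in the scene. Friction and masses are not known exactly. Their poses are not given: they have to be found in the camera images.
- filter_bench: The bench, fixed to the worktop: an aluminium base plate 150 x 310 x 10 mm. Origin at the centre of its underside; z up, y along the rail towards the black detector housing (to the robot's left), x to the plunger side (away from the robot), turned by up to 0.3 rad. The lengths below are in these axes. The slide runs along y at x=0.
- filter_slide (a joint): Travel of the slide (m), growing towards the housing (+y); at 0 the tab is at bench y=-0.055. Stops at -0.003 and 0.108; starts at 0 to 0.02. Friction about 1 N. While the lever is shut its tongue stops a lug on the slide's near edge at about 0.025, before the notch is reached; pushing the slide does not open it. Ball seated at 0.055 + bench y of point plunger.
- housing_top (a point): Centre of the top of the black detector housing, 67 mm above the worktop: a fixed tunnel at bench y=84 to 146 mm, x=-48 to 48 mm. The front end of the slide enters it; the tab stays outside.
- tab_top (a point): Centre of the top edge of the slide's upright grip tab, 70 mm above the worktop. The tab (two 6 mm plates face to face: filter_slide_c6 front, _c7 rear) is 12 mm thick along bench y, 26 mm wide along bench x, free from z=33 to 70 mm. It moves with the slide, a dark steel plate (bench x=-25 to 25 mm, top at z=31 mm) that reaches 85 mm in front of (+y) and 65 mm behind the tab.
- notch (a point): Centre of the notch in the slide's far (+x) edge, at the same bench y as the tab's middle, 26 mm above the worktop. The notch is a gap 10 mm wide between two rounded rims (radius 3 mm, centred 8 mm to either side of the notch's middle). Moves with the slide.
- plunger (a point): Point on the slide's far edge line where the plunger's ball presses, 26 mm above the worktop; axes as the bench's. The ball is seated when point notch has the same bench y. The plunger is a steel nose with a 14 mm ball in an aluminium block (bench x=39 to 69 mm, 28 mm long, 46 mm high), clamped firmly somewhere between bench y=-0.005 and 0.025.
- detent_ball (a joint): How far the ball stands out (m): about 0 riding on the plain edge, about 0.004 seated in the notch. Its spring presses with 5 N on the edge, 3 N in the notch: within 8 mm before the notch's middle it draws the slide forward (up to about 4 N), beyond the middle it pushes back about as much.
- lock_lever (a joint): Angle of the lock lever about its upright hinge (rad): 0 shut (handle with knob pointing between bench -x and -y), grows CLOCKWISE seen from above, 1.6 fully open at its stop (handle between -x and +y). Starts at 0 to 0.12; stays where it is left; needs 1 to 2 N at the knob. Shut, its second arm, the steel tongue (69 mm), lies beside the slide with its tip in the way of the slide's lug.
- lever_knob (a point): Centre of the top of the lever's round black knob: 16 mm diameter, upright, from z=42 up to 74 mm above the worktop (the lever arm below it is 10 mm wide with its top at z=41), 58 mm from the hinge axis. Moves with the lever.
- lever_hinge (a point): Point on the lever's upright hinge axis, 40 mm above the worktop, at bench x=-0.048, y=0.022.
- beaker: Small clear beaker, 52 x 59 x 60 mm high, standing behind the bench (bench +x side). Origin at the centre of its underside. Bystander.
- dropper_bottle: Small white bottle with a black cap, 34 mm wide, 74 mm high, behind the bench. Origin at the centre of its underside. Bystander.
- vial: Small sample vial with a dark cap, 23 mm diameter, 48 mm high, on the robot's side of the bench, towards the end away from the housing. Origin at the centre of its underside. Bystander.

How it is judged:
On the way, in this order (a step that is already met when the one before it is completed fails the run):
1. the lock lever is swung open (value of joint lock_lever above 1.3 rad), for 0.2 s.
2. the tab is held between the fingers with the ball in the notch (contact force between the fingers and filter_slide_c6 above 1.5 N and contact force between the fingers and filter_slide_c7 above 1.5 N and y of notch in the frame of plunger between -0.0025 and 0.0025 m), for 0.2 s.
At the end, for the whole second after the job is handed in: The lock lever stands open (more than 1.3 rad), the middle of the notch is within 2.5 mm of the plunger's ball along the rail, the slide is at rest, and the fingers press on both faces of the tab (more than 1.5 N each) (all of step 2 and value of joint lock_lever above 1.3 rad and velocity of joint filter_slide between -0.006 and 0.006 m/s); the arm keeps its last pose, push and grip.
It fails at once if the beaker is displaced by more than 25 mm (distance of beaker from where it was at the start of the episode above 0.025 m).
It fails at once if the dropper bottle is displaced by more than 25 mm (distance of dropper_bottle from where it was at the start of the episode above 0.025 m).
It fails at once if the vial is displaced by more than 25 mm (distance of vial from where it was at the start of the episode above 0.025 m).
It also fails if it takes over 48 s, if anything falls off the work surface, if the arm or the gripper's body presses on something with over 40 N, if the wrist force passes 120 N, or if a joint passes its speed limit or range.

## Working session

There is one attempt and no reset: what is moved stays moved. The work goes in short steps, each a Python script; the robot and the scene stay as the last script left them, time stands still between calls to the robot, and variables do not carry over. Pictures are saved under pics/ and viewed, at most 10 in all, crops included, and the job is handed in when it is done.

```bash
ls; mkdir -p pics; python3 - <<'E'
from plant import *
from plant import r, vision, models, telemetry
import cv2,numpy as np
for c in ("scene","top"):
    im=vision.snapshot(c); cv2.imwrite(f"pics/{c}0.png",im[:,:,::-1])
    print(c,vision.get_calibration(c))
    for n in ("filter_bench","housing_top","tab_top","notch","plunger","lever_knob","lever_hinge","beaker","dropper_bottle","vial"):
        print(n,[(np.round(d["at"],4).tolist(),round(d["score"],2)) for d in models.mark_of(n,c)[:2]])
print(telemetry.current_t(),telemetry.current_tool_rot())
E
```

```text
pics
scene {'fx': 445.2413228328172, 'fy': 445.2413228328172, 'cx': 313.2057980383089, 'cy': 193.0861127163431, 'D': array([0.0363409, 0.       , 0.       , 0.       , 0.       ]), 'position': array([0.2397749 , 0.57031098, 0.58710464]), 'orientation': array([ 0.12250661, -0.24694726,  0.86359393, -0.42215483])}
filter_bench [([0.5912, -0.0229, 0.0008], 0.97)]
housing_top [([0.6162, -0.0674, 0.0247], 0.65), ([0.5809, 0.0853, 0.0645], 0.61)]
tab_top [([0.5959, -0.0629, 0.0713], 0.98), ([0.7328, -0.0988, 0.0028], 0.24)]
notch [([0.6172, -0.0643, 0.0252], 0.69)]
plunger [([0.6197, -0.0192, 0.0259], 0.65), ([0.4899, -0.1489, -0.0002], 0.4)]
lever_knob [([0.5011, -0.0448, 0.0756], 0.8), ([0.5943, -0.0662, 0.0709], 0.56)]
lever_hinge []
beaker [([0.7335, -0.0993, 0.0029], 0.58)]
dropper_bottle [([0.7214, 0.0708, -0.0048], 0.83)]
vial [([0.4895, -0.1517, -0.001], 0.74)]
top {'fx': 482.3501948347761, 'fy': 482.3501948347761, 'cx': 321.9695395791983, 'cy': 191.17918588752238, 'D': array([0.00324369, 0.        , 0.        , 0.        , 0.        ]), 'position': array([ 0.51890617, -0.00475211,  1.02124624]), 'orientation': array([ 0.03480228, -0.70160998,  0.71116467, -0.02787561])}
filter_bench [([0.5899, -0.0264, -0.0017], 0.67), ([0.6163, -0.017, 0.0239], 0.32)]
housing_top [([0.5894, 0.0863, 0.067], 0.81)]
tab_top []
notch [([0.6181, -0.0623, 0.0253], 0.62)]
plunger [([0.6142, -0.0175, 0.0249], 0.81), ([0.5873, 0.0884, 0.07], 0.58)]
lever_knob [([0.5004, -0.0522, 0.0725], 0.73)]
lever_hinge [([0.5393, -0.007, 0.0416], 0.86)]
beaker [([0.7388, -0.1023, 0.001], 0.76)]
dropper_bottle [([0.72, 0.0709, -0.0013], 0.74)]
vial [([0.4933, -0.151, 0.0006], 0.56)]
1.1 [7.67851190e-05 9.87241846e-01 1.59227925e-01 8.72267980e-06]
```

```bash
python3 - <<'E'
import cv2
a=cv2.imread("pics/top0.png");b=cv2.imread("pics/scene0.png")
a=cv2.resize(a[60:310,170:490],(800,600)) if 0 else cv2.resize(a[60:300,180:500],(800,600),interpolation=2)
cv2.imwrite("pics/topc.png",a)
E
```

```text
(no output)
```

View pics/topc.png

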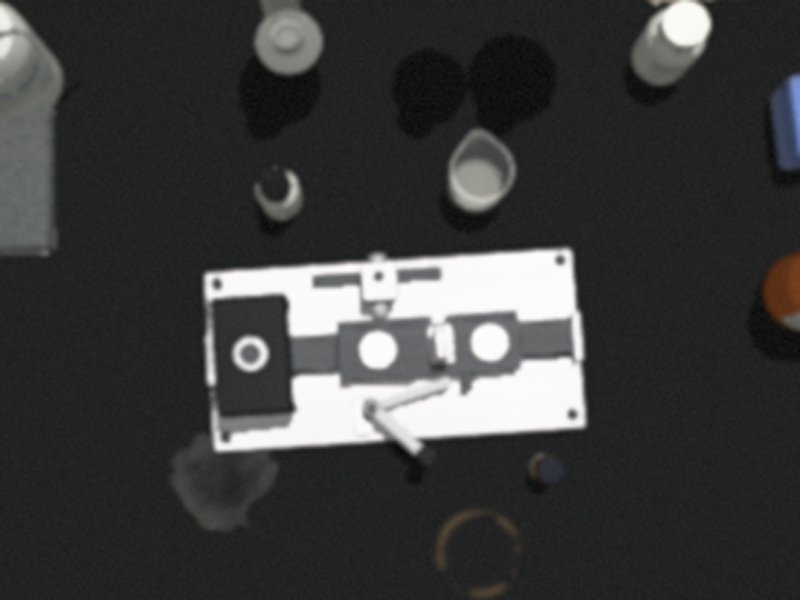

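View pics/scene0.png

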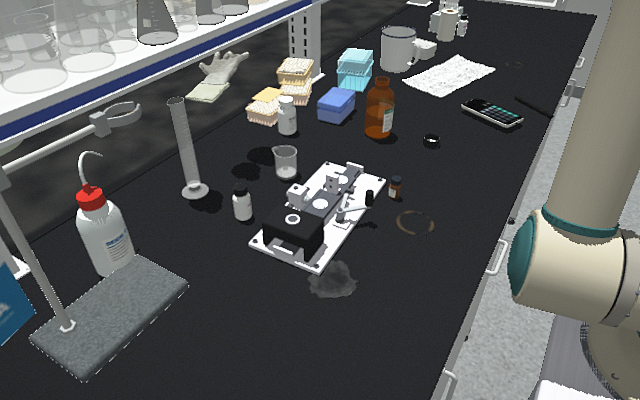

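The top view shows the bench corners at crop pixels (207,272), (571,250), (585,427) and (216,450). The knob is at about (425,452), the tab at (440,342) and the plunger nose at (380,308). The scene view agrees with this, and the space above the bench is free. I'll fit the bench pose next.

```bash
cat > h.py <<'E'
import numpy as np, cv2
from scipy.spatial.transform import Rotation as R
from plant import r, gripper_to, inverse_kinematics, vision, models, telemetry
def ray_z(c,px,z):
    K=np.array([[c["fx"],0,c["cx"]],[0,c["fy"],c["cy"]],[0,0,1]])
    n=cv2.undistortPoints(np.array(px,float).reshape(-1,1,2),K,c["D"]).reshape(-1,2)
    q=c["orientation"]; d=R.from_quat(np.r_[q[1:],q[0]]).apply(np.c_[n,np.ones(len(n))])
    p=c["position"]; return p+d*((z-p[2])/d[:,2])[:,None]
def quat(yaw):  # tool down, tool y along bench y (world yaw)
    Rm=R.from_euler("z",yaw)*R.from_euler("x",np.pi)
    q=Rm.as_quat(); return np.r_[q[3],q[:3]]
E
python3 - <<'E'
from h import *
c=vision.get_calibration("top")
px=np.array([[207,272],[571,250],[585,427],[216,450]])/2.5+[180,60]
w=ray_z(c,px,.01)[:,:2]; print(w)
m=np.array([[.075,.155],[.075,-.155],[-.075,-.155],[-.075,.155]])
a=w-w.mean(0); th=np.arctan2((m[:,0]*a[:,1]-m[:,1]*a[:,0]).sum(),(m*a).sum())
O=w.mean(0); Rt=np.array([[np.cos(th),-np.sin(th)],[np.sin(th),np.cos(th)]])
print("O",O,"th",th,"res",w-O-m@Rt.T)
pts=dict(tabS=[.5959,-.0629],notchS=[.6172,-.0643],notchT=[.6181,-.0623],plS=[.6197,-.0192],plT=[.6142,-.0175],knobS=[.5011,-.0448],knobT=[.5004,-.0522],hingeT=[.5393,-.007],housT=[.5894,.0863],vial=[.491,-.151])
for k,v in pts.items(): print(k,np.round((np.array(v)-O)@Rt,4))
# own pixels
for n,p,z in(("tab",(440,342),.07),("knob",(427,453),.074),("nose",(381,309),.03),("block",(379,275),.046),("hous",(250,353),.067)):
    print(n,np.round((ray_z(c,np.array(p)/2.5+[180,60],z)[0,:2]-O)@Rt,4))
H=O+Rt@[-.048,.022]; print("hinge world",H)
for y in(th,th+np.pi):
  print(y,inverse_kinematics([*(O+Rt@[-.08,-.03]),.2],quat(y)))
E
```

```text
[[ 0.65816878  0.12916195]
 [ 0.67245133 -0.17889156]
 [ 0.52325593 -0.18623576]
 [ 0.50814775  0.12196116]]
O [ 0.59050595 -0.02850105] th 0.047830862269776044 res [[ 1.59564432e-04 -7.45673746e-04]
 [-3.79798679e-04  8.46271332e-04]
 [ 2.53251511e-04  6.73969474e-04]
 [-3.30172649e-05 -7.74567061e-04]]
tabS [ 0.0037 -0.0346]
notchS [ 0.025 -0.037]
notchT [ 0.0259 -0.0351]
plS [0.0296 0.0079]
plT [0.0242 0.0099]
knobS [-0.0901 -0.012 ]
knobT [-0.0911 -0.0194]
hingeT [-0.0501  0.0239]
housT [0.0044 0.1147]
vial [-0.1052 -0.1176]
tab [-0.0007 -0.0346]
knob [-0.0871 -0.0184]
nose [0.0325 0.0096]
block [0.0587 0.0098]
hous [1.000e-04 1.162e-01]
hinge world [ 0.54150897 -0.00882122]
0.047830862269776044 [-2.56016850e-01  2.06921964e-01  1.67845618e+00 -4.44089210e-16
  1.25621451e+00  1.26694861e+00]
3.189423515859569 [-0.25601685  0.20692196  1.67845618  0.          1.25621451 -1.87464404]
```

Fit residuals are under 1 mm: bench origin at (0.5905, -0.0285), yaw 0.048, plunger y about 0.0095, tab y about -0.035. Next I'll cage the knob between the fingers and swing the lever along its arc.

```bash
cat >> h.py <<'E'
O=np.array([.5905,-.0285]); TH=.0478
Rt=np.array([[np.cos(TH),-np.sin(TH)],[np.sin(TH),np.cos(TH)]])
def W(x,y,z): return np.r_[O+Rt@[x,y],z]
def B(p): return np.round((np.array(p)[:2]-O)@Rt,4)
def fb(): f=telemetry.current_wrist_force(); return np.round(np.r_[f[:2]@Rt,f[2]],2)
Q=quat(TH)
E
python3 - <<'E'
from h import *
gripper_to(.045,10)
r.move_to(W(-.0885,-.018,.15),Q)
print(r.move_l(W(-.0885,-.018,.077),vel=.1,guard=6))
gripper_to(.024,5); print(telemetry.current_opening(),fb())
for a in np.arange(-2.36-.2,-2.36-1.75,-.2).tolist()+[-2.36-1.72]:
    y=.022+.058*np.sin(a); x=-.048+.058*np.cos(a)
    g=r.move_l(W(x,y+(.003 if a<-3.5 else 0),.077),vel=.08,guard=12)
    print(round(a,2),g,fb(),B(telemetry.current_ee_pos()))
    if g: break
print(telemetry.current_t())
im=vision.snapshot("top"); cv2.imwrite("pics/top1.png",cv2.resize(im[60:300,180:500,::-1],(800,600),interpolation=2))
E
```

```text
False
0.023880532816862022 [ 0.29 -0.14 -0.34]
-2.56 False [ 0.78 -0.25  0.07] [-0.0972 -0.0093]
-2.76 False [0.27 0.01 0.28] [-0.1019  0.0008]
-2.96 False [ 0.71  0.13 -0.81] [-0.1049  0.0123]
-3.16 False [-0.3   0.12 -0.45] [-0.1058  0.0238]
-3.36 False [ 0.96 -0.33  0.42] [-0.1044  0.035 ]
-3.56 False [ 0.11 -0.57 -0.66] [-0.1007  0.0491]
-3.76 False [0.26 0.17 0.33] [-0.0947  0.0591]
-3.96 False [-0.21  0.38 -0.03] [-0.087   0.0678]
-4.08 False [-2.65 -5.38  0.33] [-0.0836  0.0702]
8.175
```

View pics/top1.png

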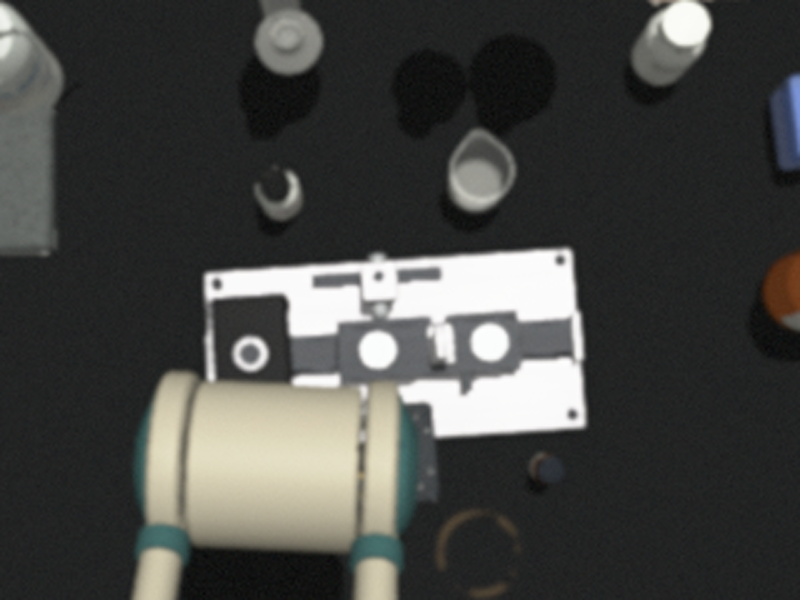

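The arm hides the lever, and everything else is unchanged. The 5 to 6 N reaction at the end suggests the lever reached its stop. I'll retreat, move above the tab and check.

```bash
python3 - <<'E'
from h import *
r.move_l(W(-.0836,.0685,.077),vel=.05)
gripper_to(.030)
r.move_l(W(-.0836,.0685,.14),vel=.15)
r.move_to(W(-.03,-.035,.2),Q)
gripper_to(.05)
c=vision.get_calibration("wrist"); im=vision.snapshot("wrist"); cv2.imwrite("pics/w1.png",im[:,:,::-1])
for n in("tab_top","plunger","notch","lever_knob"):
    print(n,[(B(d["at"]),round(d["score"],2)) for d in models.mark_of(n,"wrist")[:2]])
print(telemetry.current_t(),c)
E
```

```text
tab_top [(array([ 0.0012, -0.0355]), 0.8)]
plunger [(array([0.0257, 0.0104]), 0.86)]
notch [(array([ 0.0227, -0.0342]), 0.62)]
lever_knob [(array([-0.0914,  0.0646]), 0.58)]
10.7417 {'fx': 333.90137404480737, 'fy': 333.90137404480737, 'cx': 312.99739331857546, 'cy': 202.79766191338786, 'D': array([-0.02919967,  0.        ,  0.        ,  0.        ,  0.        ]), 'position': array([ 0.63524406, -0.06156647,  0.3547165 ]), 'orientation': array([ 0.09285531,  0.71830993, -0.68379646, -0.08849372])}
```

View pics/w1.png

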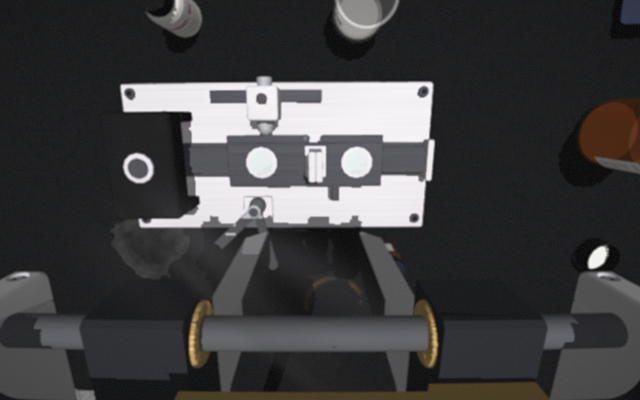

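The lever is open: its handle runs from (255,208) to (222,243), about 1.56 rad or more of swing. The tab is at (316,163) and the plunger nose at (265,127). I'll grasp the tab and slide it, logging the force along the rail.

```bash
python3 - <<'E'
from h import *
r.move_to(W(0,-.035,.11),Q)
print(r.move_l(W(0,-.035,.064),vel=.08,guard=6))
gripper_to(.0,20)
print("open",telemetry.current_opening(),telemetry.current_finger_force(),fb(),telemetry.current_t())
print(r.move_l(W(0,-.006,.064),vel=.04,guard=12),fb())
for y in np.arange(-.004,.0165,.001):
    g=r.move_l(W(0,y,.064),vel=.02,guard=12)
    f=np.mean([fb() for _ in range(3)],0)
    print(round(y,4),B(telemetry.current_ee_pos()),np.round(f,2),round(telemetry.current_t(),2))
    if g: break
    if f[1]<-6: break
E
```

```text
False
open 0.012055568424703258 19.99801218509674 [-0.52 -1.65 -0.07] 12.6083
False [-0.07  2.2   3.5 ]
-0.004 [-0.0001 -0.0039] [-2.2   0.09  3.07] 13.73
-0.003 [-0.0001 -0.0031] [-2.37 -1.08  4.08] 13.98
-0.002 [-0.0001 -0.0019] [-2.11 -0.14  4.86] 14.23
-0.001 [-0.0001 -0.0008] [-2.17 -1.23  5.49] 14.48
0.0 [-0.0001  0.0002] [-3.02 -0.43  5.47] 14.73
0.001 [-0.0001  0.0011] [-2.2  -1.34  5.79] 14.98
0.002 [-0.0001  0.0022] [-2.26  0.53  5.9 ] 15.23
0.003 [-0.0001  0.0033] [-2.36  0.55  5.59] 15.48
0.004 [-0.0001  0.0044] [-2.55 -0.31  5.35] 15.73
0.005 [-0.0001  0.0057] [-2.34  1.03  4.6 ] 15.98
0.006 [-0.0001  0.0069] [-1.16  1.28  5.41] 16.23
0.007 [-0.0001  0.0082] [-1.23  2.62  5.61] 16.48
0.008 [-0.0001  0.0095] [-2.29  2.75  5.59] 16.73
0.009 [-0.0001  0.0106] [-1.23  3.91  5.71] 16.98
0.01 [-0.0001  0.0109] [-2.12  1.38  5.35] 17.23
0.011 [-0.0001  0.011 ] [-3.48 -1.69  4.69] 17.48
0.012 [-0.0001  0.0112] [-2.74 -3.96  4.51] 17.73
0.013 [-0.0001  0.012 ] [-2.61 -3.76  5.71] 17.98
0.014 [-0.0001  0.0133] [-2.87 -3.7   4.62] 18.23
0.015 [-0.0001  0.0145] [-2.67 -2.73  4.4 ] 18.48
0.016 [-0.0001  0.0157] [-1.96 -2.81  6.02] 18.73
```

The force signature is clear: the pull flips from +3.9 to -4 N, with the TCP dwelling at y of about 0.0109 (the seat). I'll go back to it, verify and hand in.

```bash
python3 - <<'E'
from h import *
r.move_l(W(0,.0107,.064),vel=.02); r.hold(.5)
print(B(telemetry.current_ee_pos()),fb(),telemetry.current_finger_force(),telemetry.current_opening())
vision.snapshot("wrist")
for n in("plunger","notch","tab_top","lever_knob"):
    print(n,[(B(d["at"]),round(d["score"],2)) for d in models.mark_of(n,"wrist")[:2]])
im=vision.snapshot("wrist"); cv2.imwrite("pics/w2.png",im[:,:,::-1])
E
```

```text
[-0.0001  0.0109] [-2.88 -0.32  5.66] 19.999532997608185 0.011357807429253445
plunger [(array([0.023 , 0.0135]), 0.64)]
notch [(array([0.023 , 0.0103]), 0.91), (array([-0.0464,  0.0253]), 0.31)]
tab_top [(array([0.0006, 0.0124]), 0.57), (array([-0.1069, -0.1193]), 0.35)]
lever_knob []
```

View pics/w2.png

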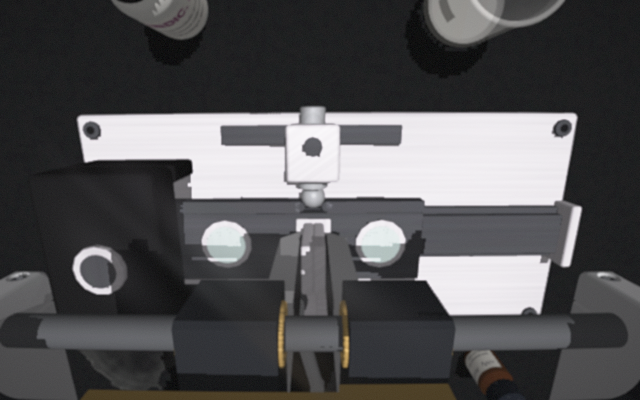

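The ball at (313,197) sits in the notch, centred on the tab at (313,225). Force along the rail is close to zero and the grip is 20 N.

```bash
python3 -c "
from h import *
print(r.sign_off())"
```

```text
the job is handed in; nothing more can be done
None
```

I handed the job in at about 20 s of the 48 s allowed: the lever was swung about 1.56 rad open, the ball looked seated in the notch, and the tab was still pinched with about 20 N; no pass or fail verdict came back.

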